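# Timed loupe check of a connector

## Robot

A 6-joint arm with a two-finger parallel gripper is mounted at the origin on a cart in front of the work surface, level with it; the furniture and walls round the work are solid. World frame = base frame: x ahead of the robot, y to its left, z up, the work surface at z = 0. Lengths are in m, angles in rad, forces in N, time in s.
With the tool pointing down it reaches from about 0.375 to 0.975 m from the base axis. Payload 3.8 kg.
Tool frame: the origin (TCP) lies midway between the tips of the shut fingers; the grasp point (between the pads) lies 19 mm behind it; z points along the fingers, y is the direction in which the jaws open and shut (so a half turn about z gives the same grasp; the last joint's range is limited). The gripper opens to 85 mm and grips with 20 to 120 N. Pads are 22 mm wide; open, the fingers measure 114 mm over their backs; the gripper's body (76 mm by 85 mm) begins 54 mm behind the grasp point. The pads swing forward as they close: fully open they stand 13 mm farther back than shut.
Start: joints at [1.116, 0.264, 1.604, -0, 1.274, -0.037], TCP at [0.274, 0.617, 0.231] pointing down, gripper open.
Joint ranges: [-2.63, 2.63], [-0.94, 2.18], [0.31, 2.57], [-1.31, 4.45], [0, 2.66], [-2.55, 2.55]. Speed limits (rad/s): [2.57, 2.57, 3.14, 3.14, 3.14, 3.14].

## Interface

Orientations are given as a rotation vector (axis times angle).
In Python, from workcell import bot gives the robot as it stands.
- The arm moves only by the tool arm_command, never from a script. Its argument "targets" is text: rows parted by semicolons, each of 7 numbers parted by spaces: the shift along the tool's x, y, z in mm, then the turn, a rotation vector about the tool's x, y, z in degrees, then the opening, from 0 (shut) to 1 (fully open). A call has 1 to 10 rows; each row is the pose to reach, as a shift and turn from the pose commanded when the call began, along the tool's axes at that moment; what a row does not reach only later rows make up. A row lasts 1/12 s, in which the tool goes at most 41.7 mm and 7.16 degrees, less where a joint would pass 70% of its speed; a pose out of reach is approached as far as the arm can. A call with a gripper value outside its range is refused whole. The fingers move at their own pace and stop on an object; "newtons" is the grip in N (left out, the last holds). Time passes only in rows, so rows that repeat a pose let the fingers close. It gives the time, the measured TCP pose, the force and the opening at its end, in the units of the state.
- bot.read_state(): the state, without advancing time (a new reading comes with each control period).
- bot.read_camera(name): name is "side" or "top"; returns (picture, depth): 420x560x3 uint8, blue, green, red; 420x560 float32, m along the optical axis (not along the pixel's ray), 0 where there is no reading.
- bot.camera_params(name): a dict with "fov_y" (degrees; the focal length in pixels is half the picture's height over the tangent of half this angle, whatever the lens; pixels are square), "cx", "cy" (the principal point, pixels), "xyz" and "rotation" of the camera in the world. Camera axes: x right, y up, looking along -z (the intrinsics and any distortion apply to the point x, -y, -z); pixel columns grow to the right and rows downward; lengths in m; the calibration is good to about 2 mm. A picture is of the moment at which its call begins. camera_params takes no time and is no camera call.
- bot.finish_job(): hands the job in, once; it reports no verdict.
The state is a dict: "time": time; "q": joint angles; "joint_vel": joint speeds; "joint_torque": joint torques, N m; "tool_pos": TCP position; "tcp_rot": TCP orientation; "wrist_force": force on the tool from outside, world axes, zero at the start; "torque": the same for the moment, N m; "width": opening from 0.0 (shut) to 1.0 (fully open).
Only numpy, scipy, OpenCV 4.12 (cv2) and the standard library are available. Lean on these libraries where they do the work, as an engineer would, in place of code of your own. Each camera call takes 0.05 s, during which the arm holds its last target.

## Task

Start a timed inspection of the D connector in the nest: wind the clockwork timer's brass wing key clockwise, regripping as needed, all the way to its stop at the green mark. Then take the loupe from its rest by the handle and hold it level and still, lens centred straight above the connector, at the focal height shown by the white line on the orange gauge collar; keep it there for two seconds and finish while still holding it there. Do not touch the connector, shift the collar or disturb the other things on the bench.

Things in the scene. Friction and masses are not known exactly. Their poses are not given: they have to be found in the camera images.
- timer_key (a joint): turn of the timer's wing key about its upright axis, rad, growing clockwise seen from above: 0 = run down (the key's red end at the red mark), 2.6 = fully wound, hard stop (red end at the green mark). It may start partly wound. Turning takes up to 0.1 N m; the key stays where it is left.
- key_grip (a point): grip point on the axis of the brass wing key, 77 mm above the bench. The key is an upright plate 34 mm long (this point's x, red end at +x), 8 mm thick (y), 62 to 88 mm above the bench; grip it across the 8 mm. Axes turn with the key. Below it, a flat boss 18 mm in diameter reaches 50 mm.
- loupe_grip (a point): grip point of the loupe, at the centre of the black handle's section: a flat-sided bar 14 mm wide (y), 12 mm high (z), running along x from 26 mm ahead of this point (towards the lens) to 74 mm behind it. z is up. The lens centre is 75 mm along +x, at the same height. It starts lying level and loose on its rest, underside 45 mm above the bench; lift straight up. About 70 g.
- lens_center (a point): centre of the loupe's lens (glass 58 mm in diameter in a dark round frame 68 mm in outer diameter, 12 mm thick), half-way up the frame; z is the lens axis, x points away from the handle.
- focal_mark (a point): white line round the orange collar (20 mm in diameter, 12 mm high) on the nest's upright steel rod (8 mm in diameter, top 155 mm above the bench): the lens centre is to be at this height. The collar slides stiffly on the rod; its height varies. Rod and connector are 71 mm apart, the rod on the far left side seen from the robot: come in with the handle on the robot's side.
- connector_center (a point): centre of the D connector (12 x 40 x 14 mm, pins up, long across the nest) standing loose between four short dowels at the middle of the aluminium inspection nest (plate 150 x 130 mm, 12 mm high at the middle, fixed to the bench). The point is 19 mm, the connector's top 26 mm above the bench.
- loupe: the loupe; origin under the lens centre, at the underside of the frame; x away from the handle, z up.
- nest: the inspection nest with rod and collar; origin under the plate's centre, fixed.
- loupe_rest: grey rest for the loupe, fixed; origin under the centre of its base (200 x 80 x 8 mm), x along the handle towards the lens. A round pad 62 mm in diameter at x = 60 mm carries the lens frame; a fork (12 mm in x, 34 mm in y) at x = -68 mm carries the handle, its prongs reaching 52 mm above the bench. The handle between them is free on both sides.
- timer: round grey clockwork timer with a white dial, 92 mm in diameter, 46 mm high, the wing key on its centre; origin under its centre, fixed to the bench.
- brush: black brush lying flat, 32 x 162 x 9 mm, origin underneath its centre; bystander.
- dish: black dish of screws, 67 mm in diameter, 24 mm high, origin under its centre; bystander.
- tape: roll of black tape, 62 mm in diameter, 19 mm high, origin under its centre; bystander.
- reel: blue reel, 66 mm in diameter, 46 mm high, origin under its centre; bystander.

How it is judged:
On the way, in this order (a step that is already met when the one before it is completed fails the run):
1. the timer key is wound up to its stop (value of joint timer_key above 2.3 rad), for 0.2 s.
2. the loupe is held level and still over the connector at the focal height (z of lens_center in the frame of focal_mark between -0.008 and 0.008 m and horizontal distance between lens_center and connector_center below 0.012 m and angle between lens_center's own z axis and vertical below 0.12 rad and contact force between the fingers and loupe above 0.5 N and contact force between loupe and nest below 0.05 N and contact force between loupe and loupe_rest below 0.05 N and contact force between loupe and timer below 0.05 N and linear speed of loupe below 0.03 m/s), for 1.5 s.
At the end, for the whole second after the job is handed in: Timer key wound to at least 2.3 rad (stop at 2.6); loupe carried by the fingers alone, nearly still (under 0.03 m/s), lens centre within 12 mm sideways of the connector's centre and within 8 mm of the height of the collar's white line, tilted less than 0.12 rad (all of step 2 and value of joint timer_key above 2.3 rad); the arm keeps its last pose, push and grip.
It fails at once if the connector is touched by robot or loupe, or shifted by more than 5 mm (distance of connector_center from where it was at the start of the episode above 0.005 m or contact force between any of the arm, the fingers, loupe and connector above 0.2 N).
It fails at once if the gauge collar is shifted by more than 4 mm (distance of focal_mark from where it was at the start of the episode above 0.004 m).
It fails at once if a bystander (brush, dish, tape or reel) is moved by more than 20 mm (distance of any of brush, dish, tape, reel from where it was at the start of the episode above 0.02 m).
It also fails if it takes over 64 s, if anything falls off the work surface, if the arm or the gripper's body presses on something with over 40 N, if the wrist force passes 120 N, or if a joint passes its speed limit or range.

## Working session

There is one attempt and no reset: what is moved stays moved. The work goes in short steps, Python scripts to look and compute and a tool call to move; the robot and the scene stay as the last step left them, time stands still between calls to the robot, and variables do not carry over. Pictures are saved under pics/ and viewed, and the job is handed in when it is done.

Besides the shell and the picture viewer there is one more tool, called after ">>>" by a JSON object that holds its "method" and its "body". arm_command: Moves the arm, as the interface text tells. Its arguments: {"type":"object","properties":{"targets":{"type":"string"},"newtons":{"type":"number"}},"required":["targets"]}

```bash
ls; mkdir -p pics; python3 - <<'E'
from workcell import bot
import cv2, numpy as np
print(bot.read_state())
for n in("top","side"):
    p,d=bot.read_camera(n); cv2.imwrite(f"pics/{n}0.png",p); np.save(f"{n}0.npy",d); print(n,bot.camera_params(n))
E
```

```text
pics
{'time': 0.0, 'q': array([ 1.11610933e+00,  2.64764403e-01,  1.60538977e+00, -2.94047635e-05,
        1.27368602e+00, -3.68787405e-02]), 'joint_vel': array([-0.00055782, -0.00047919,  0.00043526,  0.00056262, -0.00040018,
       -0.00055802]), 'joint_torque': array([ 1.73451022e-03, -5.15108228e+01, -3.67316830e+01, -1.12822818e-04,
        1.27848750e-02,  2.32616196e-05]), 'tool_pos': array([0.27356139, 0.61627732, 0.22994592]), 'tcp_rot': array([-0.65140713, -3.07278325,  0.0034345 ]), 'wrist_force': array([-0.20682753, -0.15860916,  0.11246321]), 'torque': array([ 0.00460196, -0.00469851, -0.02593493]), 'width': 1.0060296347362498}
top {'fov_y': 54.78015451611258, 'cx': 276.81676373515785, 'cy': 210.16974880449575, 'xyz': array([ 0.56733656, -0.00160544,  0.95887809]), 'rotation': array([ 0.01804682, -0.04802159, -1.56337777])}
side {'fov_y': 47.52185490126957, 'cx': 285.1350864847033, 'cy': 210.94453242257265, 'xyz': array([0.59501795, 1.00473446, 1.0140676 ]), 'rotation': array([-2.53347184e-03, -1.25382957e+00, -2.85912506e+00])}
```

View pics/top0.png

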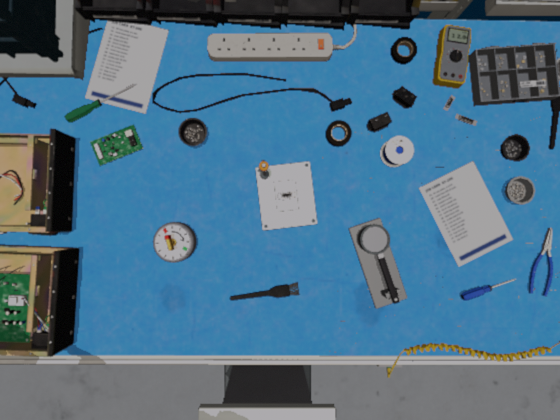

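View pics/side0.png

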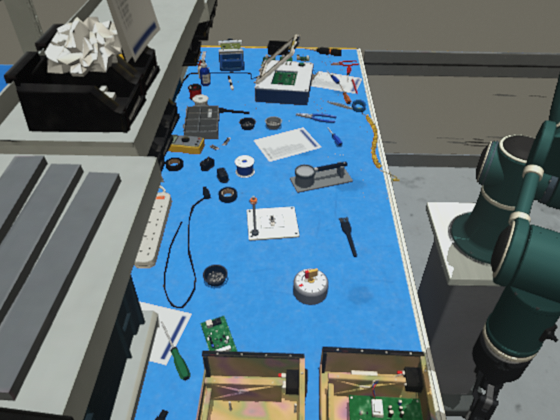

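```bash
cat > h.py <<'E'
import cv2, numpy as np
from scipy.spatial.transform import Rotation as R
from workcell import bot
def cam(n):
    c=bot.camera_params(n); f=210/np.tan(np.radians(c['fov_y']/2)); return c,f,R.from_rotvec(c['rotation']).as_matrix()
def ray(n,u,v):
    c,f,M=cam(n); d=M@np.array([(u-c['cx'])/f,-(v-c['cy'])/f,-1]); return c['xyz'],d
def onz(n,u,v,z):
    o,d=ray(n,u,v); return o+d*(z-o[2])/d[2]
def dep(n,u,v,D):
    o,d=ray(n,u,v); return o+d*D
def proj(n,p):
    c,f,M=cam(n); q=M.T@(np.asarray(p)-c['xyz']); return c['cx']+f*q[0]/-q[2], c['cy']-f*q[1]/-q[2]
def tri(p,q):  # top pix, side pix
    o1,d1=ray("top",*p);o2,d2=ray("side",*q)
    A=np.stack([d1,-d2],1); s=np.linalg.lstsq(A,o2-o1,rcond=None)[0]
    a=o1+d1*s[0];b=o2+d2*s[1]; return (a+b)/2,np.linalg.norm(a-b)
def crop(img,x,y,w,h,k,name):
    cv2.imwrite(name,cv2.resize(img[y:y+h,x:x+w],None,fx=k,fy=k,interpolation=cv2.INTER_CUBIC))
E
python3 - <<'E'
from h import *
t=cv2.imread("pics/top0.png"); s=cv2.imread("pics/side0.png")
a=cv2.resize(t[215:270,145:205],None,fx=6,fy=6,interpolation=cv2.INTER_CUBIC) #360x330
b=cv2.resize(t[150:240,245:330],None,fx=4,fy=4,interpolation=cv2.INTER_CUBIC)
c=cv2.resize(s[255:310,280:340],None,fx=6,fy=6,interpolation=cv2.INTER_CUBIC)
d=cv2.resize(s[190:245,240:310],None,fx=6,fy=6,interpolation=cv2.INTER_CUBIC)
def st(a,b,n):
    h=max(a.shape[0],b.shape[0]); f=lambda x:cv2.copyMakeBorder(x,0,h-x.shape[0],0,10,cv2.BORDER_CONSTANT)
    cv2.imwrite(n,np.hstack([f(a),f(b)]))
st(a,c,"pics/timer.png"); st(b,d,"pics/nest.png")
e=cv2.resize(t[210:315,340:415],None,fx=5,fy=5,interpolation=cv2.INTER_CUBIC)
g=cv2.resize(s[155:200,285:360],None,fx=5,fy=5,interpolation=cv2.INTER_CUBIC)
st(e,g,"pics/loupe.png")
E
```

```text
(no output)
```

View pics/timer.png

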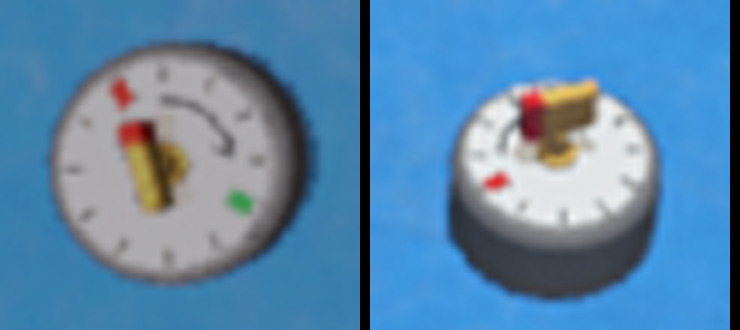

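View pics/nest.png

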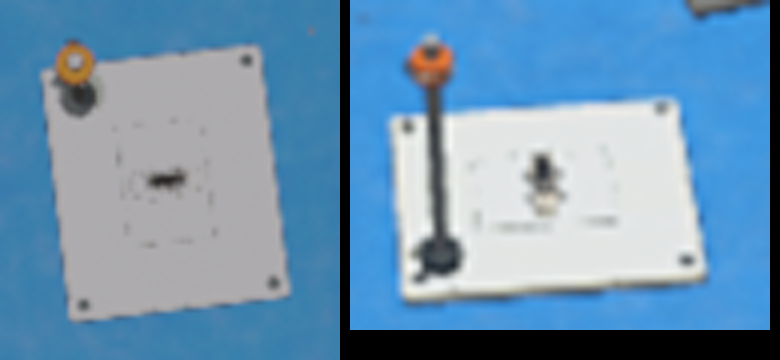

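View pics/loupe.png

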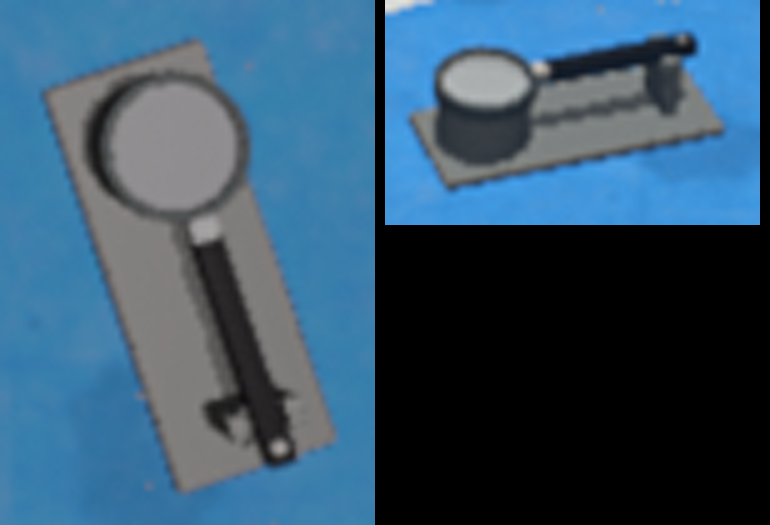

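```bash
python3 - <<'E'
from h import *
im={n:cv2.imread(f"pics/{n}0.png") for n in("top","side")}
D={n:np.load(f"{n}0.npy") for n in im}
roi={"top":{"timer":(145,215,60,55),"nest":(245,150,85,90)},"side":{"timer":(285,255,50,55),"nest":(240,190,70,55)}}
def blobs(n,key,m,lab):
    x,y,w,h=roi[n][key]; mm=m[y:y+h,x:x+w].astype(np.uint8)
    k,l,s,c=cv2.connectedComponentsWithStats(mm)
    for i in range(1,k):
        if s[i,4]>=3:
            u,v=c[i]+[x,y]; dd=np.median(D[n][y:y+h,x:x+w][l==i]); print(n,lab,s[i,4],(u.round(2),v.round(2)),"bbox",s[i,:4]+[x,y,0,0],dep(n,u,v,dd).round(4))
for n in im:
    hsv=cv2.cvtColor(im[n],cv2.COLOR_BGR2HSV); H,S,V=[hsv[...,i].astype(int) for i in range(3)]
    red=((H<8)|(H>172))&(S>120)&(V>60)
    brass=(H>15)&(H<35)&(S>90)&(V>60)
    green=(H>45)&(H<85)&(S>80)
    org=(H>5)&(H<24)&(S>130)&(V>80)
    gray=(S<40)&(V>100)
    blue=(H>90)&(H<120)&(S>80)
    blobs(n,"timer",red,"red");blobs(n,"timer",brass,"brass");blobs(n,"timer",green,"green")
    blobs(n,"nest",org,"orange");blobs(n,"nest",~blue,"notblue")
    blobs(n,"nest",(V<70),"dark")
    blobs(n,"timer",~blue,"timernotblue")
# table
for u,v in [(230,330),(230,120),(400,330),(150,300)]: print(dep("top",u,v,D["top"][v,u]))
for u,v in [(230,330),(400,330),(280,180)]: print(dep("side",u,v,D["side"][v,u]))
# table edge line straightness in top
print([ (u,int(np.argmax(np.abs(np.diff(im["top"][330:380,u,0].astype(int)))))+330) for u in range(90,540,60)])
E
```

```text
top red 8 (np.float64(165.0), np.float64(230.25)) bbox [164 229   3   4] [0.559  0.2304 0.0485]
top red 14 (np.float64(166.86), np.float64(236.93)) bbox [165 236   5   3] [0.5452 0.2162 0.0877]
top brass 74 (np.float64(170.49), np.float64(243.15)) bbox [166 239  10  11] [0.5317 0.2099 0.081 ]
top green 9 (np.float64(184.67), np.float64(248.11)) bbox [183 247   4   3] [0.5195 0.1863 0.0474]
top orange 45 (np.float64(263.2), np.float64(166.09)) bbox [260 161   8  10] [0.6904 0.011  0.1456]
top notblue 3604 (np.float64(285.55), np.float64(194.85)) bbox [255 160  63  71] [ 0.6435 -0.0398  0.0111]
top dark 19 (np.float64(265.11), np.float64(173.42)) bbox [263 172   5   4] [0.6907 0.0083 0.0318]
top dark 11 (np.float64(285.82), np.float64(194.45)) bbox [283 194   7   2] [ 0.6432 -0.0399  0.0254]
top timernotblue 1335 (np.float64(174.1), np.float64(241.73)) bbox [153 222  43  40] [0.5335 0.2101 0.0472]
side red 26 (np.float64(306.69), np.float64(273.77)) bbox [305 270   4   8] [0.5452 0.2229 0.079 ]
side red 5 (np.float64(300.6), np.float64(284.8)) bbox [299 284   4   2] [0.5598 0.2346 0.04
[... 300 characters left out ...]
915  0.0053]
side notblue 1604 (np.float64(271.08), np.float64(222.27)) bbox [247 196  52  45] [ 0.6458 -0.0271  0.0164]
side dark 5 (np.float64(255.0), np.float64(233.8)) bbox [253 233   5   2] [0.6911 0.0225 0.0161]
side timernotblue 997 (np.float64(310.19), np.float64(285.81)) bbox [294 268  34  36] [0.5351 0.2346 0.0456]
[0.32751324 0.08744825 0.0018985 ]
[0.82175857 0.09316976 0.00179258]
[ 0.32805073 -0.31123009  0.00103532]
[ 3.95827002e-01  2.74711276e-01 -1.92551339e-04]
[7.32913872e-01 3.41142340e-01 6.68791891e-04]
[0.31367334 0.33295187 0.00318552]
[ 0.62461297 -0.25106873 -0.00087143]
[(90, 353), (150, 363), (210, 359), (270, 364), (330, 360), (390, 366), (450, 344), (510, 360)]
```

```bash
cat >> h.py <<'E'
def cloud(n,D):
    c,f,M=cam(n); v,u=np.mgrid[0:420,0:560]; P=np.stack([(u-c['cx'])/f,-(v-c['cy'])/f,-np.ones_like(u,float)],-1)*D[...,None]
    return P@M.T+c['xyz']
E
python3 - <<'E'
from h import *
for n in("top","side"):
    P=cloud(n,np.load(f"{n}0.npy")); im=cv2.imread(f"pics/{n}0.png"); Q=P.reshape(-1,3)
    def box(x0,x1,y0,y1,z0,z1):
        m=(Q>[x0,y0,z0]).all(1)&(Q<[x1,y1,z1]).all(1); return Q[m]
    q=box(.46,.62,.13,.29,.041,.053); c,r=cv2.minEnclosingCircle(q[:,:2].astype(np.float32)); print(n,"timer",len(q),np.array(c).round(4),r, "mean z",q[:,2].mean())
    k=box(.50,.57,.17,.25,.066,.1); print("key",len(k),k.mean(0).round(4),"z90",np.percentile(k[:,2],90)); 
    top=k[k[:,2]>.078]; print(" top",cv2.minAreaRect((top[:,:2]*1000).astype(np.float32)))
    # plate
    q=box(.55,.74,-.14,.06,.007,.017); print("plate",len(q),cv2.minAreaRect((q[:,:2]*1000).astype(np.float32)),q[:,2].mean())
    q=box(.6,.68,-.08,0.0,.021,.035); print("conn",len(q),q.mean(0).round(4),q[:,2].max(),cv2.minAreaRect((q[:,:2]*1000).astype(np.float32)))
    q=box(.66,.73,-.02,.05,.06,.2); print("rod>60",len(q),q.mean(0).round(4),q[:,2].max())
    # loupe
    q=box(.33,.62,-.35,-.1,.048,.066); 
    print("loupe",len(q),q[:,2].mean(),q[:,0].min(),q[:,0].max(),q[:,1].min(),q[:,1].max())
    q=box(.33,.62,-.35,-.1,.005,.2); print("hist z",np.histogram(q[:,2],np.arange(0,.08,.005))[0])
    q=box(.33,.62,-.35,-.1,.004,.012); print("rest",cv2.minAreaRect((q[:,:2]*1000).astype(np.float32)))
E
```

```text
top timer 1155 [0.5325 0.2141] 0.04568822681903839 mean z 0.046880938744150925
key 98 [0.5331 0.2133 0.0831] z90 0.08900784941582426
 top ((532.8007202148438, 214.50782775878906), (33.664676666259766, 8.703311920166016), 18.120441436767578)
plate 3237 ((641.4169921875, -35.78003692626953), (149.64671325683594, 138.54794311523438), 7.022467613220215) 0.010729478820886809
conn 48 [ 0.642  -0.0403  0.0245] 0.028843028366329904 ((641.76171875, -39.85790252685547), (9.694695472717285, 37.4789924621582), 8.467161178588867)
rod>60 94 [0.6906 0.0114 0.1403] 0.15658152503686618
loupe 1133 0.05500544005783988 0.4008172161482404 0.5739588348370555 -0.2950068206343797 -0.20294008686980194
hist z [   0 1504  291   20   17   12    7   10    4   51  529  544   29    0
    0]
rest ((474.47265625, -224.44512939453125), (288.9413757324219, 247.0535888671875), 0.5738958716392517)
side timer 621 [0.5335 0.2187] 0.045535992830991745 mean z 0.04684975968958669
key 101 [0.5342 0.2192 0.08  ] z90 0.08922368972194838
 top ((533.1185913085938, 218.0053253173828), (34.76791000366211, 8.678043365478516), 19.0537052154541)
plate 1252 ((643.6726684570312, -45.64936828613281), (149.5709228515625, 149.08616638183594), 6.922785758972168) 0.0106305387584109
conn 21 [ 0.6431 -0.0369  0.0235] 0.028392426544298854 ((642.8712768554688, -35.326377868652344), (10.319506645202637, 34.09347152709961), 7.867180824279785)
rod>60 103 [0.6916 0.0159 0.1205] 0.15704986688314837
loupe 396 0.054147399818833826 0.4011978261194743 0.5752879746229052 -0.29555472988418785 -0.19962823713798872
hist z [  0 533 138  32  30  27  32  29  22  65 198 152   8   0   0]
rest ((474.754150390625, -225.43345642089844), (287.3886413574219, 248.53475952148438), 0.12718379497528076)
```

```bash
cat >> h.py <<'E'
def rel(pos,phi):
    """shift mm (tool axes), turn deg to reach TCP pos, tool down, tool y heading phi deg"""
    s=bot.read_state(); T=R.from_rotvec(s['tcp_rot']); p=np.radians(phi)
    y=np.array([np.cos(p),np.sin(p),0]); z=np.array([0,0,-1.]); x=np.cross(y,z)
    G=R.from_matrix(np.stack([x,y,z],1)); r=(T.inv()*G).as_rotvec(degrees=True)
    Y=T.as_matrix()[:,1]
    print("t",round(s['time'],2),"pos",s['tool_pos'].round(4),"phi",np.degrees(np.arctan2(Y[1],Y[0])).round(2),"q",s['q'].round(2),"w",round(s['width'],3),"F",s['wrist_force'].round(1),"M",s['torque'].round(2))
    print("shift",(T.inv().apply(np.asarray(pos)-s['tool_pos'])*1000).round(1),"turn",r.round(1))
E
python3 - <<'E'
from h import *
for n in("top","side"):
    Q=cloud(n,np.load(f"{n}0.npy")).reshape(-1,3)
    for x0 in np.arange(.2,.9,.1):
        print(n,round(x0,1),[ (lambda z: round(float(np.percentile(z,99)),3) if len(z)>5 else None)(Q[(Q[:,0]>x0)&(Q[:,0]<x0+.1)&(Q[:,1]>y)&(Q[:,1]<y+.1),2]) for y in np.arange(-.4,.7,.1)])
rel([.533,.216,.16],108.5)
E
```

```text
top 0.2 [0.021, 0.005, 0.004, 0.005, 0.004, 0.005, 0.004, 0.004, 0.099, 0.099, 0.003]
top 0.3 [0.005, 0.01, 0.005, 0.005, 0.005, 0.005, 0.004, 0.004, 0.101, 0.099, None]
top 0.4 [0.01, 0.06, 0.005, 0.012, 0.011, 0.041, 0.048, 0.005, 0.101, 0.086, 0.024]
top 0.5 [0.005, 0.06, 0.011, 0.959, 0.012, 0.05, 0.089, 0.005, 0.101, 0.1, 0.022]
top 0.6 [0.005, 0.005, 0.011, 0.025, 0.147, 0.005, 0.005, 0.004, 0.101, 0.086, 0.017]
top 0.7 [0.049, 0.049, 0.021, 0.013, 0.009, 0.025, 0.024, 0.018, 0.101, 0.086, 0.035]
top 0.8 [0.032, 0.031, 0.024, 0.01, 0.01, 0.025, 0.012, 0.156, 0.332, 0.173, 0.008]
side 0.2 [0.021, 0.006, 0.005, 0.005, 0.005, 0.005, 0.005, 0.673, 0.669, 0.62, 0.618]
side 0.3 [0.007, 0.01, 0.006, 0.005, 0.006, 0.006, 0.006, 0.005, 0.102, 0.622, 0.62]
side 0.4 [0.009, 0.059, 0.005, 0.012, 0.011, 0.006, 0.048, 0.005, 0.102, 0.086, None]
side 0.5 [0.006, 0.059, 0.011, 0.014, 0.012, 0.049, 0.088, 0.005, 0.102, 0.101, None]
side 0.6 [0.006, 0.006, 0.01, 0.024, 0.147, 0.005, 0.005, 0.005, 0.102, 0.087, None]
side 0.7 [0.048, 0.05, 0.022, 0.013, 0.014, 0.025, 0.024, 0.018, 0.102, 0.086, None]
side 0.8 [0.55, 0.55, 0.55, 0.55, 0.596, 0.727, 0.757, 0.593, 0.555, 0.556, 0.556]
t 0.1 pos [0.2736 0.6163 0.2301] phi 66.06 q [ 1.12  0.26  1.61 -0.    1.27 -0.04] w 1.0 F [-0.1 -0.   0.2] M [-0.02  0.02 -0.  ]
shift [-399.5 -260.5   70.6] turn [ -0.1  -0.  -42.4]
```

>>> {"method": "arm_command", "body": {"targets": "-400 -260 30 0 0 -42.4 1;-400 -260 30 0 0 -42.4 1;-400 -260 30 0 0 -42.4 1;-400 -260 30 0 0 -42.4 1;-400 -260 30 0 0 -42.4 1;-400 -260 30 0 0 -42.4 1;-400 -260 30 0 0 -42.4 1;-400 -260 30 0 0 -42.4 1;-400 -260 30 0 0 -42.4 1;-400 -260 30 0 0 -42.4 1", "newtons": 60}}

```text
time: 0.93
tool_pos: [0.4975, 0.2718, 0.2051]
tcp_rot: [0.504, -3.1, 0.0]
wrist_force: [1.5, -0.3, 0.4]
width: 1.0
```

>>> {"method": "arm_command", "body": {"targets": "0 0 0 0 0 0 0.5;0 0 0 0 0 0 0.5;0 0 0 0 0 0 0.5"}}

```text
time: 1.18
tool_pos: [0.4968, 0.2737, 0.2051]
tcp_rot: [0.502, -3.1, -0.001]
wrist_force: [0.4, 0.9, 0.0]
width: 0.601
```

```bash
python3 - <<'E'
from h import *
rel([.533,.216,.1],108.5)
t,_=bot.read_camera("top"); s,_=bot.read_camera("side")
a=cv2.resize(t[180:300,110:240],None,fx=3,fy=3,interpolation=cv2.INTER_CUBIC)
b=cv2.resize(s[190:310,250:380],None,fx=3,fy=3,interpolation=cv2.INTER_CUBIC)
cv2.imwrite("pics/p1.png",np.hstack([a,b]))
E
```

```text
t 1.18 pos [0.4968 0.2737 0.2051] phi 108.39 q [ 0.46  0.08  1.87  0.    1.2  -1.43] w 0.601 F [0.4 0.9 0. ] M [-0.03  0.02  0.  ]
shift [-16.3 -66.2 105. ] turn [ 0.  -0.1 -0.1]
```

View pics/p1.png

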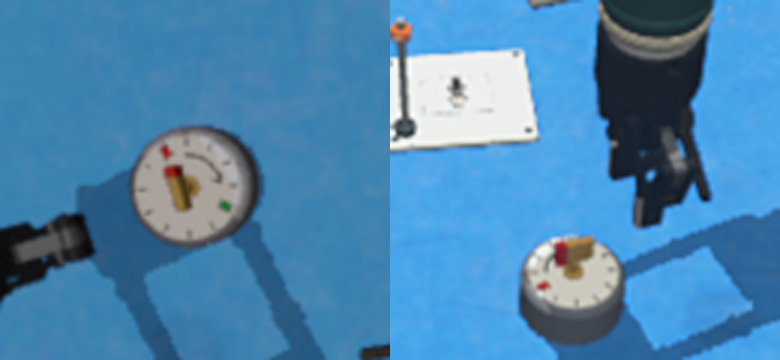

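>>> {"method": "arm_command", "body": {"targets": "-16 -66 70 0 0 0 0.5;-16 -66 70 0 0 0 0.5;-16 -66 70 0 0 0 0.5;-16 -66 70 0 0 0 0.5"}}

```text
time: 1.62
tool_pos: [0.5307, 0.2152, 0.1318]
tcp_rot: [0.502, -3.094, 0.002]
wrist_force: [-1.5, -0.3, 0.2]
width: 0.503
```

```bash
python3 - <<'E'
from h import *
rel([.533,.216,.059],108.5)
t,_=bot.read_camera("top"); s,_=bot.read_camera("side")
a=cv2.resize(t[180:300,110:240],None,fx=3,fy=3,interpolation=cv2.INTER_CUBIC)
b=cv2.resize(s[190:310,250:380],None,fx=3,fy=3,interpolation=cv2.INTER_CUBIC)
cv2.imwrite("pics/p2.png",np.hstack([a,b]))
E
```

```text
t 1.62 pos [0.5307 0.2152 0.1318] phi 108.44 q [ 0.34  0.16  1.92 -0.    1.07 -1.55] w 0.503 F [-1.5 -0.3  0.2] M [-0.02  0.05  0.02]
shift [-2.9  0.1 72.8] turn [-0.  -0.4 -0.1]
```

View pics/p2.png

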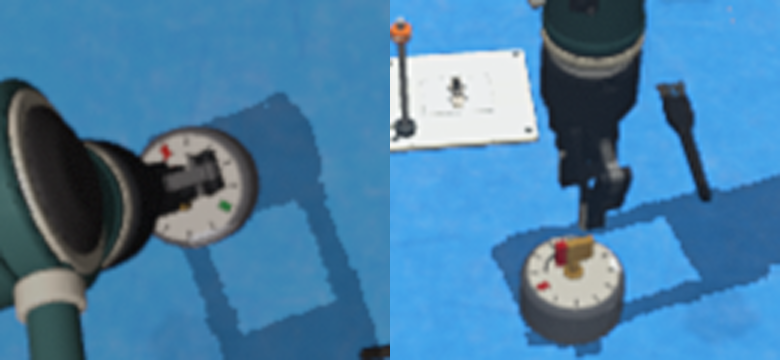

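>>> {"method": "arm_command", "body": {"targets": "-2.5 0 72 0 0 0 0.5;-2.5 0 72 0 0 0 0.5;-2.5 0 72 0 0 0 0.5;-2.5 0 72 0 0 0 0.5"}}

```text
time: 2.05
tool_pos: [0.5343, 0.2182, 0.0636]
tcp_rot: [0.506, -3.098, -0.0]
wrist_force: [0.2, 0.1, 1.0]
width: 0.499
```

```bash
python3 - <<'E'
from h import *
rel([.533,.216,.059],108.5)
s,_=bot.read_camera("side")
b=cv2.resize(s[210:310,270:370],None,fx=6,fy=6,interpolation=cv2.INTER_CUBIC)
cv2.imwrite("pics/p3.png",b)
E
```

```text
t 2.05 pos [0.5343 0.2182 0.0636] phi 108.55 q [ 0.34  0.24  1.96  0.    0.94 -1.55] w 0.499 F [0.2 0.1 1. ] M [-0.02  0.01  0.  ]
shift [ 1.9 -1.7  4.6] turn [ 0.  -0.1  0.1]
```

View pics/p3.png

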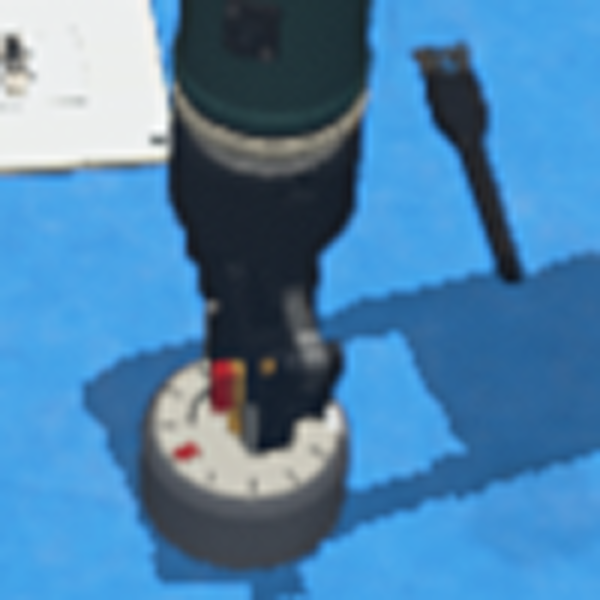

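>>> {"method": "arm_command", "body": {"targets": "1 -1 3 0 0 0 0.5;1 -1 3 0 0 0 0;1 -1 3 0 0 0 0;1 -1 3 0 0 0 0;1 -1 3 0 0 0 0;1 -1 3 0 0 0 0;1 -1 3 0 0 0 0;1 -1 3 0 0 0 0", "newtons": 50}}

```text
time: 2.77
tool_pos: [0.5364, 0.2151, 0.0623]
tcp_rot: [-0.504, 3.098, -0.002]
wrist_force: [0.3, -5.1, 6.1]
width: 0.081
```

```bash
python3 - <<'E'
from h import *
rel([.533,.216,.059],108.5)
E
```

```text
t 2.77 pos [0.5364 0.2151 0.0623] phi 108.47 q [ 0.34  0.24  1.97 -0.    0.93 -1.55] w 0.081 F [ 0.3 -5.1  6.1] M [-0.73 -0.03  0.02]
shift [3.  2.  3.3] turn [-0.1  0.1 -0. ]
```

>>> {"method": "arm_command", "body": {"targets": "1 -0.5 0 0 0 7 0;1.5 -0.5 0 0 0 14 0;1.5 -0.5 0 0 0 21 0;1.5 -0.5 0 0 0 28 0;1.5 -0.5 0 0 0 35 0;1.5 -0.5 0 0 0 42 0;1.5 -0.5 0 0 0 49 0;1.5 -0.5 0 0 0 56 0;1.5 -0.5 0 0 0 63 0;1.5 -0.5 0 0 0 70 0"}}

```text
time: 3.6
tool_pos: [0.5356, 0.2123, 0.0623]
tcp_rot: [1.371, 2.822, -0.003]
wrist_force: [0.7, -13.0, 8.7]
width: 0.089
```

```bash
python3 - <<'E'
from h import *
rel([.533,.215,.059],-30)
s,_=bot.read_camera("side")
b=cv2.resize(s[210:310,270:370],None,fx=6,fy=6,interpolation=cv2.INTER_CUBIC)
cv2.imwrite("pics/p4.png",b)
E
```

```text
t 3.6 pos [0.5356 0.2123 0.0623] phi 38.18 q [ 0.34  0.24  1.97 -0.01  0.93 -0.33] w 0.089 F [  0.7 -13.    8.7] M [-1.89 -0.16  0.08]
shift [ 3.7 -0.3  3.3] turn [ 0.2  0.2 68.2]
```

View pics/p4.png

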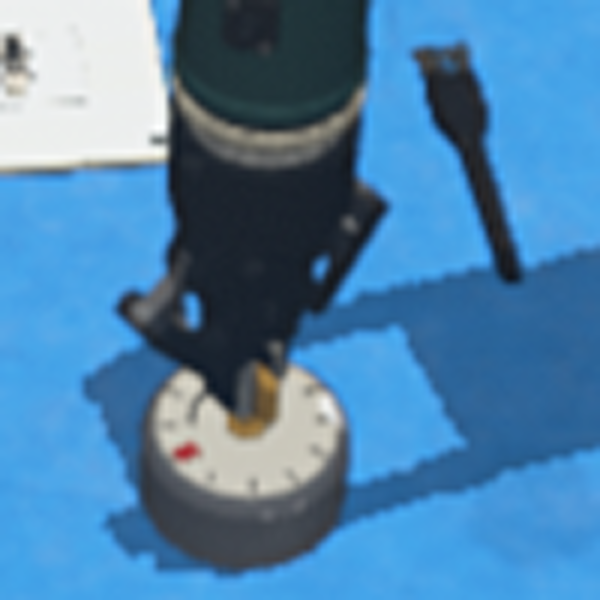

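>>> {"method": "arm_command", "body": {"targets": "-1.5 -1 0 0 0 7 0;-1.5 -1 0 0 0 14 0;-1.5 -1 0 0 0 21 0;-1.5 -1 0 0 0 28 0;-1.5 -1 0 0 0 35 0;-1.5 -1 0 0 0 42 0;-1.5 -1 0 0 0 49 0;-1.5 -1 0 0 0 56 0;-1.5 -1 0 0 0 63 0;-1.5 -1 0 0 0 67 0"}}

```text
time: 4.48
tool_pos: [0.5329, 0.2118, 0.0623]
tcp_rot: [2.703, 1.599, -0.005]
wrist_force: [-6.6, -5.9, 14.3]
width: 0.085
```

>>> {"method": "arm_command", "body": {"targets": "0 0 0 0 0 1 0;0 0 0 0 0 1 0;0 0 0 0 0 1 0"}}

```text
time: 4.73
tool_pos: [0.5328, 0.2118, 0.0623]
tcp_rot: [2.71, 1.586, -0.005]
wrist_force: [-6.8, -5.9, 13.2]
width: 0.077
```

```bash
python3 - <<'E'
from h import *
rel([.533,.215,.059],-30)
s,_=bot.read_camera("side")
b=cv2.resize(s[210:310,270:370],None,fx=6,fy=6,interpolation=cv2.INTER_CUBIC)
cv2.imwrite("pics/p5.png",b)
E
```

```text
t 4.73 pos [0.5328 0.2118 0.0623] phi -29.33 q [ 0.34  0.24  1.97 -0.    0.93  0.85] w 0.077 F [-6.8 -5.9 13.2] M [-0.95  1.15  1.25]
shift [ 2.9 -1.4  3.3] turn [-0.   0.2  0.7]
```

View pics/p5.png

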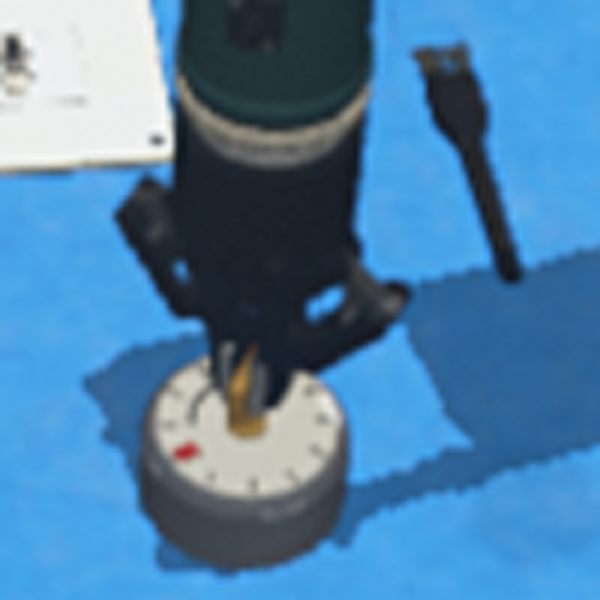

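>>> {"method": "arm_command", "body": {"targets": "0 0 0 0 0 -2 0.45;0 0 0 0 0 -2 0.45;0 0 0 0 0 -2 0.45;0 0 0 0 0 -2 0.45;0 0 -40 0 0 -2 0.45;0 0 -80 0 0 -2 0.45;0 0 -110 0 0 -2 0.45;0 0 -130 0 0 -2 0.45;0 0 -130 0 0 -2 0.45"}}

```text
time: 5.53
tool_pos: [0.5375, 0.2145, 0.1969]
tcp_rot: [2.685, 1.627, 0.016]
wrist_force: [-0.3, 0.0, 0.3]
width: 0.453
```

```bash
python3 - <<'E'
from h import *
rel([.45,-.1,.22],-30)
s,_=bot.read_camera("side")
b=cv2.resize(s[210:310,270:370],None,fx=6,fy=6,interpolation=cv2.INTER_CUBIC)
cv2.imwrite("pics/p6.png",b)
# loupe geometry from initial depth
for n in("top","side"):
    P=cloud(n,np.load(f"{n}0.npy")); Q=P.reshape(-1,3); im=cv2.imread(f"pics/{n}0.png").reshape(-1,3).astype(int)
    m=(Q>[.3,-.36,.047]).all(1)&(Q<[.62,-.14,.066]).all(1); q=Q[m]
    cen=np.array([.535,-.235])
    le=q[q[:,0]>.50]; c,r=cv2.minEnclosingCircle(le[:,:2].astype(np.float32)); print(n,"lens",np.array(c).round(4),r,le[:,2].mean())
    ha=q[(q[:,0]<.475)&(q[:,2]>.054)]; rr=cv2.minAreaRect((ha[:,:2]*1000).astype(np.float32)); print("handle",rr,ha[:,2].mean())
    l=cv2.fitLine(ha[:,:2].astype(np.float32),cv2.DIST_L2,0,.001,.001).ravel(); print("line",l,"heading",np.degrees(np.arctan2(l[1],l[0])))
    Q2=Q[(Q>[.36,-.36,.004]).all(1)&(Q<[.6,-.16,.012]).all(1)]; print("rest",cv2.minAreaRect((Q2[:,:2]*1000).astype(np.float32)))
E
```

```text
t 5.53 pos [0.5375 0.2145 0.1969] phi -27.58 q [0.34 0.1  1.86 0.   1.17 0.82] w 0.453 F [-0.3  0.   0.3] M [ 0.01 -0.02 -0.01]
shift [-319.    68.2  -25.1] turn [ 0.4 -0.5  2.4]
top lens [ 0.5364 -0.2401] 0.040088411420583725 0.05438905607637778
handle ((438.94677734375, -273.4569396972656), (77.75341033935547, 21.2271728515625), 15.01196002960205) 0.057362648240490956
line [ 0.9427663   0.3334542   0.43811443 -0.2720105 ] heading 19.478565
rest ((479.67559814453125, -260.62701416015625), (236.96058654785156, 197.7998046875), 0.2226973921060562)
side lens [ 0.5366 -0.2348] 0.039994362741708755 0.05360369815208735
handle ((435.87164306640625, -265.09503173828125), (77.67017364501953, 27.686725616455078), 22.087100982666016) 0.05676291216049318
line [ 0.9394768   0.34261248  0.43884957 -0.2693118 ] heading 20.03612
rest ((480.10333251953125, -260.3276062011719), (235.33200073242188, 198.8603515625), 0.738874077796936)
```

View pics/p6.png

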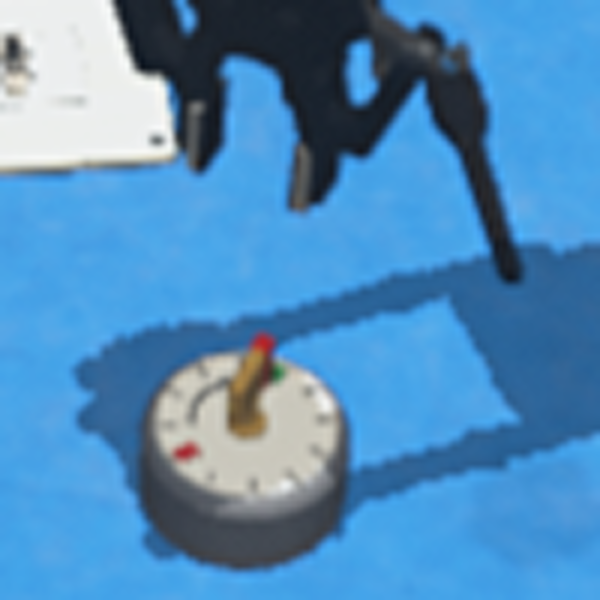

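```bash
python3 - <<'E'
from h import *
for n in("top","side"):
    P=cloud(n,np.load(f"{n}0.npy")); Q=P.reshape(-1,3)
    q=Q[(Q>[.3,-.36,.05]).all(1)&(Q<[.62,-.14,.062]).all(1)]
    c=np.array([.5365,-.2365]); 
    # algebraic trimmed circle: points beyond handle excluded
    le=q[np.hypot(*(q[:,:2]-c).T)<.045]; le=le[~((le[:,0]<.51)&(np.abs((le[:,1]-c[1])*.94-(le[:,0]-c[0])*.34)<.012))]
    cc,r=cv2.minEnclosingCircle(le[:,:2].astype(np.float32)); print(n,"lens",np.array(cc).round(4),r,len(le),"mean",le.mean(0).round(4))
    cc=le[:,:2].mean(0)
    ha=q[(q[:,2]>.053)&(np.hypot(*(q[:,:2]-cc).T)>.055)]; print(" n",len(ha)); 
    ha=ha[np.abs((ha[:,1]-cc[1])*.94-(ha[:,0]-cc[0])*.34)<.012]
    l=cv2.fitLine(ha[:,:2].astype(np.float32),cv2.DIST_L2,0,.001,.001).ravel(); u=l[:2]; h=np.degrees(np.arctan2(u[1],u[0]))
    d=(ha[:,:2]-l[2:])@np.array([-u[1],u[0]]); s=(ha[:,:2]-cc)@u
    print(" heading",h,"width",np.ptp(d)*1e3,"along",s.min(),s.max(),"lens off line",(cc-l[2:])@np.array([-u[1],u[0]]))
    v=ha[:,:2].mean(0)-cc; print(" heading from lens",np.degrees(np.arctan2(-v[1],-v[0])),"grip",cc-.075*u, "handle on line at -75", l[2:]+u*(((cc-l[2:])@u)-.075),"z",ha[:,2].mean())
s,d=bot.read_camera("top")
cv2.imwrite("pics/t6.png",s)
hsv=cv2.cvtColor(s,cv2.COLOR_BGR2HSV)[215:270,145:205].astype(int); H,S,V=hsv[...,0],hsv[...,1],hsv[...,2]
P=cloud("top",d)[215:270,145:205]
for nm,m in(("red",((H<8)|(H>172))&(S>120)&(V>60)),("green",(H>45)&(H<85)&(S>80)),("brass",(H>15)&(H<35)&(S>90)&(V>60))):
    k,l,st,c=cv2.connectedComponentsWithStats(m.astype(np.uint8))
    for i in range(1,k): print(nm,st[i,4],np.median(P[l==i],0).round(4))
E
```

```text
top lens [ 0.5412 -0.2373] 0.03461702913045883 714 mean [ 0.542  -0.2374  0.0544]
 n 282
 heading 19.322865 width 20.332950771002196 along -0.14801074658992974 -0.055511063279664444 lens off line -0.0014004037809179255
 heading from lens 18.538563015657484 grip [ 0.47123497 -0.26217501] handle on line at -75 [ 0.47077159 -0.26085349] z 0.05722613047820863
side lens [ 0.542  -0.2345] 0.035592492669820786 218 mean [ 0.5431 -0.2355  0.0541]
 n 89
 heading 19.453543 width 16.581285301747815 along -0.14957559063613765 -0.05564477631707168 lens off line -0.002297967596033672
 heading from lens 18.15979345999016 grip [ 0.4724111  -0.26043536] handle on line at -75 [ 0.47164579 -0.25826858] z 0.05646837027082005
red 10 [0.5596 0.2309 0.0487]
red 17 [0.5281 0.2009 0.0878]
green 7 [0.5197 0.185  0.0482]
brass 60 [0.5363 0.2142 0.0846]
```

```bash
python3 - <<'E'
from h import *
rel([.471,-.2605,.16],-71.3)
for n in("top","side"):
    im=cv2.imread(f"pics/{n}0.png"); P=cloud(n,np.load(f"{n}0.npy")); hsv=cv2.cvtColor(im,cv2.COLOR_BGR2HSV)
    u0,v0=(258,158) if n=="top" else (247,193)
    for v in range(v0,v0+14): print(n,v,[("%d/%d/%d:%.0f"%(*hsv[v,u],P[v,u,2]*1000)) for u in range(u0,u0+12)])
E
```

```text
t 5.63 pos [0.5344 0.2133 0.1915] phi -27.56 q [0.34 0.1  1.87 0.   1.17 0.82] w 0.451 F [-0.1  0.7 -0.4] M [-0.01  0.04 -0.01]
shift [-449.5  163.    30.9] turn [ 0.  -0.1 43.7]
top 158 ['102/164/173:1', '102/165/172:-2', '102/164/173:1', '102/167/173:-0', '102/167/173:-0', '102/168/173:1', '102/168/173:-1', '102/168/173:1', '102/169/172:3', '102/172/172:-3', '102/171/172:-2', '102/171/172:3']
top 159 ['102/166/172:-1', '102/167/173:-1', '102/167/173:3', '102/163/164:-0', '103/153/158:-1', '103/150/155:-1', '103/162/161:-0', '102/168/170:3', '102/165/173:4', '102/168/173:1', '102/168/172:3', '102/169/172:0']
top 160 ['102/168/173:3', '102/170/174:1', '102/166/172:3', '104/137/143:143', '116/40/108:143', '154/19/92:141', '108/92/122:959', '104/143/155:-1', '102/161/170:-2', '102/167/173:-0', '102/168/173:5', '102/169/173:-1']
top 161 ['102/167/173:1', '102/164/173:1', '105/117/163:1', '136/31/125:141', '12/121/141:142', '16/161/141:141', '12/95/132:0', '166/35/125:0', '109/86/148:2', '103/150/168:1', '102/168/173:-1', '102/169/173:4']
top 162 ['102/164/174:0', '105/129/162:3', '167/2
[... 4444 characters left out ...]
2/153:2', '104/174/215:-3', '104/181/226:-0']
side 204 ['103/182/221:0', '103/183/224:-1', '103/185/226:3', '104/179/215:0', '107/143/176:1', '122/61/117:-2', '6/91/92:130', '167/54/89:129', '109/115/146:124', '104/168/206:0', '103/178/226:-1', '103/175/225:-1']
side 205 ['103/183/221:3', '103/183/222:1', '103/184/224:-2', '103/185/227:8', '104/185/212:-4', '105/153/152:-1', '140/10/73:124', '106/66/93:126', '105/161/173:123', '104/178/224:-2', '104/173/222:-3', '104/169/220:5']
side 206 ['104/185/221:3', '103/184/222:1', '103/183/224:2', '103/184/225:2', '104/185/214:-4', '105/153/157:0', '110/10/76:119', '104/50/87:120', '105/159/167:117', '104/180/224:3', '104/175/221:1', '104/175/219:3']
```

>>> {"method": "arm_command", "body": {"targets": "-440 180 10 0 0 43 0.45;-440 180 10 0 0 43 0.45;-440 180 10 0 0 43 0.45;-440 180 10 0 0 43 0.45;-440 180 10 0 0 43 0.45;-440 180 10 0 0 43 0.45;-440 180 10 0 0 43 0.45;-440 180 10 0 0 43 0.45;-440 180 10 0 0 43 0.45;-440 180 10 0 0 43 0.45"}}

```text
time: 6.47
tool_pos: [0.4933, -0.203, 0.1791]
tcp_rot: [-3.094, -0.53, 0.005]
wrist_force: [0.7, 0.4, -0.1]
width: 0.45
```

```bash
python3 - <<'E'
from h import *
rel([.471,-.2605,.1],-71.3)
E
```

```text
t 6.47 pos [ 0.4933 -0.203   0.1791] phi -70.57 q [-0.44  0.04  1.96  0.    1.15  0.79] w 0.45 F [ 0.7  0.4 -0.1] M [ 0.03 -0.01 -0.03]
shift [-39.9  47.1  79.1] turn [-0.2  0.2  0.7]
```

>>> {"method": "arm_command", "body": {"targets": "-40 47 0 0 0 0.7 0.45;-40 47 40 0 0 0.7 0.45;-40 47 79 0 0 0.7 0.45;-40 47 79 0 0 0.7 0.45;-40 47 79 0 0 0.7 0.45"}}

```text
time: 6.88
tool_pos: [0.4693, -0.2574, 0.098]
tcp_rot: [-3.093, -0.509, 0.013]
wrist_force: [-0.2, -0.7, 0.7]
width: 0.451
```

```bash
python3 - <<'E'
from h import *
rel([.471,-.2605,.032],-71.3)
t,_=bot.read_camera("top"); s,_=bot.read_camera("side")
a=cv2.resize(t[200:320,330:430],None,fx=4,fy=4,interpolation=cv2.INTER_CUBIC)
b=cv2.resize(s[110:210,270:370],None,fx=4,fy=4,interpolation=cv2.INTER_CUBIC)
b=cv2.copyMakeBorder(b,0,80,0,0,cv2.BORDER_CONSTANT)
cv2.imwrite("pics/p7.png",np.hstack([a,b]))
E
```

```text
t 6.88 pos [ 0.4693 -0.2574  0.098 ] phi -71.32 q [-0.55  0.13  2.02  0.    1.    0.7 ] w 0.451 F [-0.2 -0.7  0.7] M [-0.   -0.05  0.01]
shift [ 1.1  4.1 66. ] turn [-0.5  0.4 -0. ]
```

View pics/p7.png

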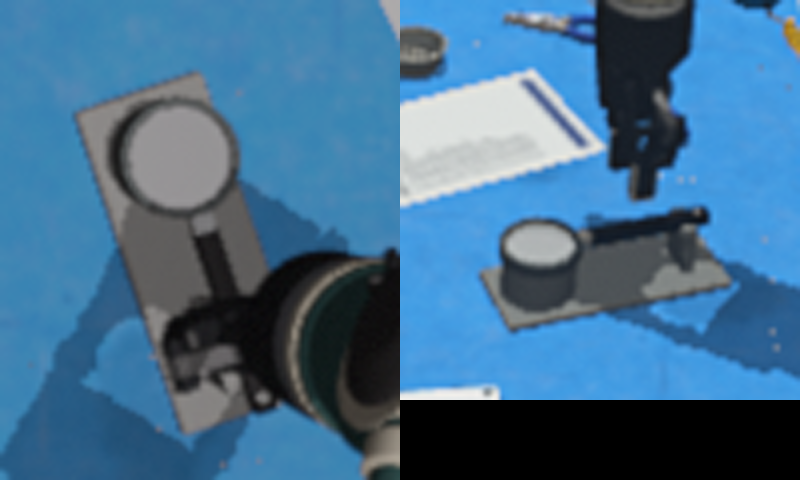

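```bash
python3 - <<'E'
from h import *
s=bot.read_state(); T=R.from_rotvec(s['tcp_rot']).as_matrix()
for n,(x,y) in(("top",(330,200)),("side",(270,110))):
    for nm,o in(("tcp",(0,0,0)),("+y",(0,.021,-.005)),("-y",(0,-.021,-.005)),("-y up",(0,-.03,-.04)),("-y knuckle",(0,-.05,-.04)) ):
        u,v=proj(n,s['tool_pos']+T@np.array(o)); print(n,nm,((u-x)*4).round(),((v-y)*4).round())
    u,v=proj(n,[.471,-.2605,.051]); print("grip",((u-x)*4).round(),((v-y)*4).round())
    u,v=proj(n,[.542,-.2365,.051]); print("lens",((u-x)*4).round(),((v-y)*4).round())
E
```

```text
top tcp 242.0 290.0
top +y 283.0 278.0
top -y 208.0 304.0
top -y up 210.0 318.0
top -y knuckle 173.0 330.0
grip 217.0 284.0
lens 174.0 157.0
side tcp 227.0 177.0
side +y 218.0 158.0
side -y 237.0 187.0
side -y up 244.0 157.0
side -y knuckle 254.0 172.0
grip 226.0 227.0
lens 140.0 244.0
```

>>> {"method": "arm_command", "body": {"targets": "1 2.5 0 0 0 0 0.45;1 2.5 30 0 0 0 0.45;1 2.5 55 0 0 0 0.45;1 2.5 65 0 0 0 0.45;1 2.5 65 0 0 0 0.45;1 2.5 65 0 0 0 0.45"}}

```text
time: 7.48
tool_pos: [0.476, -0.2614, 0.0388]
tcp_rot: [3.099, 0.513, 0.001]
wrist_force: [-0.7, -0.1, 0.4]
width: 0.449
```

```bash
python3 - <<'E'
from h import *
rel([.471,-.2605,.032],-71.3)
t,_=bot.read_camera("top"); s,_=bot.read_camera("side")
a=cv2.resize(t[200:320,330:430],None,fx=4,fy=4,interpolation=cv2.INTER_CUBIC)
b=cv2.resize(s[110:210,270:370],None,fx=4,fy=4,interpolation=cv2.INTER_CUBIC)
b=cv2.copyMakeBorder(b,0,80,0,0,cv2.BORDER_CONSTANT)
cv2.imwrite("pics/p8.png",np.hstack([a,b]))
E
```

```text
t 7.48 pos [ 0.476  -0.2614  0.0388] phi -71.18 q [-0.55  0.22  2.05 -0.    0.87  0.69] w 0.449 F [-0.7 -0.1  0.4] M [-0.02  0.04 -0.01]
shift [-4.4 -2.5  6.8] turn [ 0.  -0.   0.1]
```

View pics/p8.png

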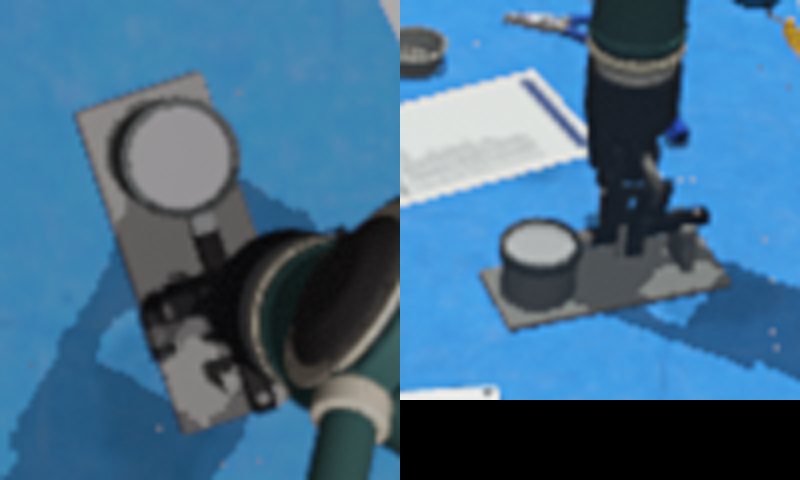

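>>> {"method": "arm_command", "body": {"targets": "-3 -1.5 5 0 0 0 0.45;-3 -1.5 5 0 0 0 0.45;-3 -1.5 5 0 0 0 0.45"}}

```text
time: 7.83
tool_pos: [0.4717, -0.2611, 0.0332]
tcp_rot: [3.099, 0.512, 0.0]
wrist_force: [-0.6, 0.1, -0.2]
width: 0.45
```

```bash
python3 - <<'E'
from h import *
rel([.471,-.2605,.032],-71.3)
E
```

```text
t 7.83 pos [ 0.4717 -0.2611  0.0332] phi -71.25 q [-0.55  0.22  2.06 -0.    0.86  0.69] w 0.45 F [-0.6  0.1 -0.2] M [ 0.03 -0.02 -0.  ]
shift [-0.5 -0.8  1.2] turn [ 0.  -0.   0.1]
```

Close on the handle.

>>> {"method": "arm_command", "body": {"targets": "0 0 1 0 0 0 0;0 0 1 0 0 0 0;0 0 1 0 0 0 0;0 0 1 0 0 0 0;0 0 1 0 0 0 0;0 0 1 0 0 0 0;0 0 1 0 0 0 0", "newtons": 50}}

```text
time: 8.42
tool_pos: [0.472, -0.2612, 0.0321]
tcp_rot: [3.099, 0.512, 0.001]
wrist_force: [-0.4, -0.6, 1.9]
width: 0.154
```

```bash
python3 - <<'E'
from h import *
rel([.471,-.2605,.032],-71.3)
s,_=bot.read_camera("side")
b=cv2.resize(s[140:210,270:370],None,fx=7,fy=7,interpolation=cv2.INTER_CUBIC)
cv2.imwrite("pics/p9.png",b)
E
```

```text
t 8.42 pos [ 0.472  -0.2612  0.0321] phi -71.24 q [-0.55  0.22  2.06 -0.    0.86  0.69] w 0.154 F [-0.4 -0.6  1.9] M [-0.12  0.1  -0.01]
shift [-0.8 -1.   0.1] turn [ 0.  -0.   0.1]
```

View pics/p9.png

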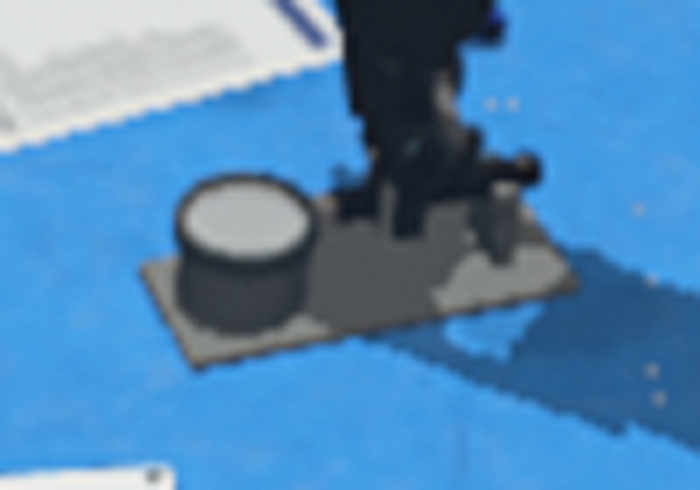

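>>> {"method": "arm_command", "body": {"targets": "0 0 -5 0 0 0 0;0 0 -15 0 0 0 0;0 0 -30 0 0 0 0;0 0 -45 0 0 0 0;0 0 -60 0 0 0 0;0 0 -75 0 0 0 0;0 0 -85 0 0 0 0;0 0 -90 0 0 0 0;0 0 -90 0 0 0 0;0 0 -90 0 0 0 0"}}

```text
time: 9.3
tool_pos: [0.4716, -0.2609, 0.1217]
tcp_rot: [-3.099, -0.512, 0.0]
wrist_force: [0.5, -0.9, -1.6]
width: 0.152
```

```bash
cat >> h.py <<'E'
def lens(n,img,D,c,name=None):
    """lens frame points from depth: within 45 mm of c, near height"""
    Q=cloud(n,D).reshape(-1,3); m=(np.hypot(Q[:,0]-c[0],Q[:,1]-c[1])<.05)&(abs(Q[:,2]-c[2])<.02)
    q=Q[m]; A=np.c_[q[:,:2],np.ones(len(q))]; co=np.linalg.lstsq(A,q[:,2],rcond=None)[0]
    cc,r=cv2.minEnclosingCircle(q[:,:2].astype(np.float32)); print(n,"lens pts",len(q),"circ",np.array(cc).round(4),round(r,4),"mean",q.mean(0).round(4),"slope",co[:2].round(3))
E
python3 - <<'E'
from h import *
rel([.5728,-.0632,.1206],-71.3)
for n in("top","side"):
    t,d=bot.read_camera(n); np.save(f"{n}1.npy",d); cv2.imwrite(f"pics/{n}1.png",t); lens(n,t,d,(.5416,-.236,.141))
E

```

```text
t 9.3 pos [ 0.4716 -0.2609  0.1217] phi -71.24 q [-0.55  0.1   2.01  0.    1.03  0.69] w 0.152 F [ 0.5 -0.9 -1.6] M [-0.    0.04 -0.07]
shift [ 159.4 -154.6    1.1] turn [-0.   0.   0.1]
top lens pts 970 circ [ 0.5337 -0.238 ] 0.042 mean [ 0.5389 -0.2359  0.1439] slope [-0.01  -0.014]
side lens pts 296 circ [ 0.5336 -0.2358] 0.0424 mean [ 0.5386 -0.2326  0.1421] slope [-0.006 -0.045]
```

View pics/side1.png

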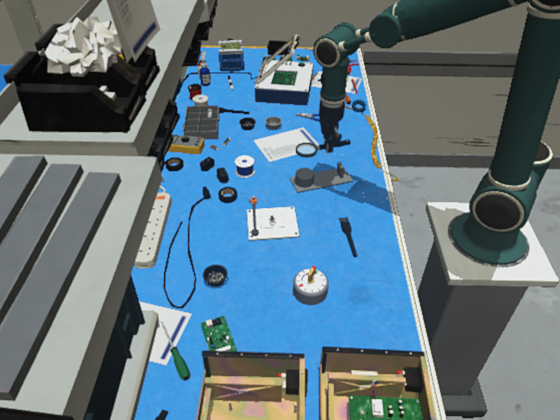

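>>> {"method": "arm_command", "body": {"targets": "10 -10 0 0 0 0 0;28 -27 0 0 0 0 0;50 -48 0 0 0 0 0;72 -70 0 0 0 0 0;94 -92 0 0 0 0 0;114 -111 1 0 0 0 0;132 -128 1 0 0 0 0;146 -142 1 0 0 0 0;155 -151 1 0 0 0 0;159 -155 1 0 0 0 0"}}

```text
time: 10.23
tool_pos: [0.5725, -0.0615, 0.1197]
tcp_rot: [-3.098, -0.515, 0.002]
wrist_force: [0.5, 0.2, -0.8]
width: 0.155
```

>>> {"method": "arm_command", "body": {"targets": "0 0 0 0 0 0 0;0 0 0 0 0 0 0;0 0 0 0 0 0 0"}}

```text
time: 10.48
tool_pos: [0.5718, -0.064, 0.1205]
tcp_rot: [3.1, 0.511, -0.002]
wrist_force: [-0.9, -0.3, -0.8]
width: 0.15
```

```bash
python3 - <<'E'
from h import *
rel([.5728,-.0632,.1206],-71.3)
ims=[]
for n in("top","side"):
    t,d=bot.read_camera(n); np.save(f"{n}2.npy",d); lens(n,t,d,(.6424,-.038,.141))
    x,y=(245,140) if n=="top" else (235,160)
    ims.append(cv2.resize(t[y:y+100,x:x+100],None,fx=4,fy=4,interpolation=cv2.INTER_CUBIC))
    q=cloud(n,d).reshape(-1,3); q=q[(q>[.66,-.02,.06]).all(1)&(q<[.73,.05,.2]).all(1)]; print("rod",q.mean(0).round(4))
cv2.imwrite("pics/p10.png",np.hstack(ims))
E

```

```text
t 10.48 pos [ 0.5718 -0.064   0.1205] phi -71.28 q [-0.15  0.17  1.93 -0.    1.04  1.09] w 0.15 F [-0.9 -0.3 -0.8] M [ 0.02 -0.    0.01]
shift [ 1.2 -0.5 -0.1] turn [0.  0.1 0. ]
top lens pts 299 circ [ 0.6435 -0.0388] 0.0331 mean [ 0.6594 -0.0383  0.1429] slope [0.024 0.01 ]
rod [0.6871 0.0078 0.1409]
side lens pts 379 circ [ 0.6346 -0.0383] 0.0421 mean [ 0.6391 -0.0364  0.1418] slope [-0.004 -0.037]
rod [0.6882 0.012  0.123 ]
```

View pics/p10.png

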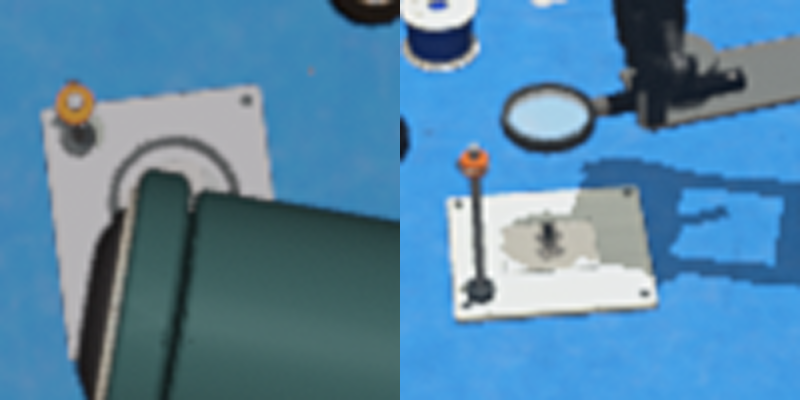

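>>> {"method": "arm_command", "body": {"targets": "0 0 0 0 0 0 0;0 0 0 0 0 0 0;0 0 0 0 0 0 0;0 0 0 0 0 0 0;0 0 0 0 0 0 0;0 0 0 0 0 0 0;0 0 0 0 0 0 0;0 0 0 0 0 0 0;0 0 0 0 0 0 0;0 0 0 0 0 0 0"}}

```text
time: 11.42
tool_pos: [0.5725, -0.063, 0.1208]
tcp_rot: [-3.1, -0.512, 0.0]
wrist_force: [-0.1, 0.9, -0.3]
width: 0.151
```

>>> {"method": "arm_command", "body": {"targets": "0 0 0 0 0 0 0;0 0 0 0 0 0 0;0 0 0 0 0 0 0;0 0 0 0 0 0 0;0 0 0 0 0 0 0;0 0 0 0 0 0 0;0 0 0 0 0 0 0;0 0 0 0 0 0 0;0 0 0 0 0 0 0;0 0 0 0 0 0 0"}}

```text
time: 12.25
tool_pos: [0.5725, -0.0631, 0.1208]
tcp_rot: [3.1, 0.512, 0.0]
wrist_force: [1.0, 0.1, -0.6]
width: 0.154
```

>>> {"method": "arm_command", "body": {"targets": "0 0 0 0 0 0 0;0 0 0 0 0 0 0;0 0 0 0 0 0 0;0 0 0 0 0 0 0;0 0 0 0 0 0 0;0 0 0 0 0 0 0;0 0 0 0 0 0 0;0 0 0 0 0 0 0;0 0 0 0 0 0 0;0 0 0 0 0 0 0"}}

```text
time: 13.08
tool_pos: [0.5725, -0.0631, 0.1208]
tcp_rot: [3.1, 0.512, -0.0]
wrist_force: [0.1, 0.8, -0.7]
width: 0.154
```

```bash
python3 - <<'E'
from h import *
rel([.5728,-.0632,.1206],-71.3)
t,d=bot.read_camera("top"); s,e=bot.read_camera("side")
lens("top",t,d,(.6424,-.038,.141)); lens("side",s,e,(.6424,-.038,.141))
for n,im,D,(x,y,w,h) in(("top",t,d,(250,150,22,25)),("side",s,e,(240,190,25,15))):
    hs=cv2.cvtColor(im,cv2.COLOR_BGR2HSV)[y:y+h,x:x+w].astype(int); m=(hs[...,0]>5)&(hs[...,0]<24)&(hs[...,1]>130)&(hs[...,2]>80); v,u=np.nonzero(m)
    print(n,"orange",len(u),(u.mean()+x).round(2),(v.mean()+y).round(2))
b=cv2.resize(s[160:310,230:350],None,fx=4,fy=4,interpolation=cv2.INTER_CUBIC); cv2.imwrite("pics/p11.png",b)
E

```

```text
t 13.08 pos [ 0.5725 -0.0631  0.1208] phi -71.24 q [-0.15  0.17  1.93 -0.    1.04  1.09] w 0.154 F [ 0.1  0.8 -0.7] M [-0.    0.08 -0.  ]
shift [0.3 0.2 0.2] turn [-0.   0.   0.1]
top lens pts 304 circ [ 0.6429 -0.0381] 0.0337 mean [ 0.66   -0.0372  0.1435] slope [0.031 0.016]
side lens pts 382 circ [ 0.6333 -0.0348] 0.0435 mean [ 0.6393 -0.0357  0.142 ] slope [ 0.004 -0.023]
top orange 45 263.2 166.09
side orange 17 253.12 199.88
```

View pics/p11.png

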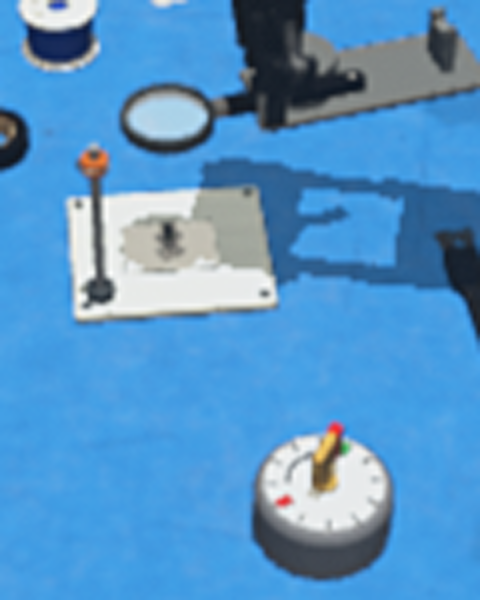

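The collar has not moved in either view. The key's red end is at the green mark, and the lens is level about 2 mm from the connector axis at focal height. I'm handing the job in.

```bash
python3 -c "
from workcell import bot
print(bot.finish_job()); s=bot.read_state(); print(s['time'],s['tool_pos'],s['width'])"
```

```text
the job is handed in; nothing more can be done
None
the job is handed in; nothing more can be done
```

I wound the timer key to its stop in one grip, with no regripping needed. I then lifted the loupe by its handle and held it over the connector for about 2.6 s. I handed the job in at about 13 s while still holding it there; the system gives no verdict.

**Last checks:**
- **Timer key:** the key turned about 138°. The wrist felt 1.25 N m at the end, so it was against the stop. In the side picture its red end sits at the green mark.
- **Lens position:** it was about 2 mm off the connector's centre sideways (top camera), at a height of about 140 mm. The collar's white line is at about 139.5 mm.
- **Lens tilt:** the fitted slopes were about 0.03 or less. The top camera sees only part of the lens because the arm is in the way.
- **Grip and stillness:** the grip opening was steady at about 13 mm, and the tool moved less than 0.2 mm over the last 1.6 s.
- **Collar:** its pixel position had not changed in either camera.

**Disagreements and gaps:**
- **Camera offset:** the two cameras differ by up to about 4 mm in y. I averaged them or used differences within one camera.
- **Key angle:** estimates from the coarse pixel blobs varied by about 10°, so I relied on the tool's turn and the stop moment.
- **Bystanders and connector:** I did not measure these again at the end. The tool's paths stayed clear of them, and the connector and the parts of the brush, tape and reel in the final side crop looked undisturbed. The dish was outside that crop.

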